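Reset the wardrobe dehumidifier and hold its purge dial at the third click

ROBOT

A 6-joint arm with a two-finger parallel gripper is mounted at the origin on the work surface. World frame = base frame: x ahead of the robot, y to its left, z up, the work surface at z = 0. Lengths are in mm, angles in rad, forces in N, time in s.
With the tool pointing down it reaches from about 250 to 775 mm from the base axis. Payload 8.9 kg.
Tool frame: the origin (TCP) lies between the finger pads; the fingertips stand 25 mm ahead of it and the grasp point (between the pads) lies 6 mm ahead of it; z points along the fingers, y is the direction in which the jaws open and shut (so a half turn about z gives the same grasp; the last joint's range is limited). The gripper opens to 85 mm and grips with 20 to 120 N. Pads are 22 mm wide; open, the fingers measure 114 mm over their backs; the gripper's body (76 mm by 85 mm) begins 54 mm behind the grasp point. The pads swing forward as they close: fully open they stand 13 mm farther back than shut.
Start: joints at [0.979, 0.291, -0.153, 1.127, 0, 1.431], TCP at [229.674, 472.095, 235.105] pointing down, gripper open.
Joint ranges: [-2.52, 2.52], [-0.91, 1.74], [-1.3, 1.37], [-1.96, 2.02], [-1.52, 1.47], [-3.14, 3.14]. Speed limits (rad/s): [2.22, 2.22, 2.79, 3.14, 3.14, 3.14].

INTERFACE

Orientations are given as a rotation vector (axis times angle).
In Python, from rig import manip gives the robot as it stands.
- The arm moves only by the tool move_arm, never from a script. Its argument "moves" is a list of rows, each an object of numbers: "ax", "ay", "az": the turn, a rotation vector about the world's x, y, z in degrees; "dx", "dy", "dz": the shift along the world's x, y, z in cm; "fingers": the opening, from -1 (shut) to 1 (fully open). In form: [{"ax": .., "ay": .., "az": .., "dx": .., "dy": .., "dz": .., "fingers": ..}, ...]. A call has 1 to 5 rows; each row is the pose to reach, as a shift and turn from the pose commanded when the call began; what a row does not reach only later rows make up. A row lasts 1/8 s, in which the tool goes at most 62.5 mm and 10.7 degrees, less where a joint would pass 70% of its speed; a pose out of reach is approached as far as the arm can. A call with a gripper value outside its range is refused whole. The fingers move at their own pace and stop on an object; the grip force is fixed at half the most. Time passes only in rows, so rows that repeat a pose let the fingers close. It gives the time, the measured TCP pose, the force and the opening at its end, in the units of the state.
- manip.state(): the state, without advancing time (a new reading comes with each control period).
- manip.snapshot(name): name is "side" or "top" or "wrist"; returns the picture (384x512x3 uint8, red, green, blue); there is no depth.
- manip.camera_params(name): a dict with "fx", "fy", "cx", "cy" (pixels), "world_from_camera" (4x4, takes a point from camera to world coordinates). Camera axes: x right, y down, z forward; pixel columns grow to the right and rows downward; lengths in mm; the calibration is good to about 2 mm. A picture is of the moment at which its call begins: read the wrist's pose just before it. camera_params takes no time and is no camera call; for the wrist camera it gives the pose at the moment of the call.
- manip.sign_off(): hands the job in, once; it reports no verdict.
The state is a dict: "t": time; "qpos": joint angles; "joint_velocities": joint speeds; "tau": joint torques, N m; "ee_pos": TCP position; "orientation": TCP orientation; "force": force on the tool from outside, world axes, zero at the start; "ft_torque": the same for the moment, N m; "width": opening from 0.0 (shut) to 1.0 (fully open).
Only numpy, scipy, OpenCV 4.12 (cv2) and the standard library are available. Lean on these libraries where they do the work, as an engineer would, in place of code of your own. Each camera call takes 0.05 s, during which the arm holds its last target.

TASK

On the white dehumidifier on the shelf, push the mushroom-headed reset plunger fully down and let it spring back up. Then turn the dial clockwise by its upright paddle, past the first two clicks to the third (the longest tick), and hold it there against its return spring: finish while still holding it, for it springs back if let go. Leave the other things on the shelf where they are.

Things in the scene. Friction and masses are not known exactly. Their poses are not given: they have to be found in the camera images.
- unit: White plastic wardrobe dehumidifier, box 190 x 280 x 90 mm (x, y, z), fixed to the shelf. Origin: centre of its underside; x to its back (away from the robot at yaw 0), y to its left. On its flat top: plunger at (-35, -95) mm, dial axis at (0, 55), a low plain filler cap (28 mm wide, 8 high, fixed) at (62, 0), and the loose mirror compact near the back right corner.
- plunger (a joint): Stroke of the reset plunger, in m: 0 up, 0.014 fully in (firm stop). It moves straight down and a spring pushes it back: about 2 N to start, 7 N at the bottom. It springs up again when let go.
- plunger_top (a point): Centre of the top of the plunger's head, moving with it: a grey flat mushroom head 28 mm across and 8 mm thick on a steel stem; when up its top is 126 mm above the shelf, when fully in 112 mm and the head all but meets the grey collar (36 mm across, 12 mm high) round the stem.
- dial (a joint): Dial angle, rad: 0 at rest, growing clockwise seen from above; clicks (detents) at 0.4, 0.8 and 1.2, firm stop at 1.26. A spring turns it back to 0 when let go; no click holds it. At the paddle's middle the return push is 4 to 7.5 N at the clicks, rising to 10 N on leaving a click and sinking to 1.5 to 4 N just short of the next.
- dial_axis (a point): Fixed point on the dial's vertical axis, 100 mm above the shelf, level with the top of the dial's disc (84 mm across, 10 mm thick, grey).
- paddle (a point): Point in the dial's upright paddle, 52 mm from the axis, 120 mm above the shelf, moving with it. The paddle is a flat plate on the disc's rim: 39 to 65 mm from the axis, 10 mm thick, 100 to 136 mm above the shelf. Seen from above it lies 150 degrees counter-clockwise from the unit's x axis at rest, 81 at the third click. Free all round: push its counter-clockwise face or pinch it.
- third_click (a point): Fixed point where paddle stands at the third click. Flat raised black ticks (3 mm high) on the unit's top, 71 mm and more from the axis, mark rest and each click; the third click's is the longest and thickest (14 x 10 mm, the others 8 x 5).
- organizer: Clear plastic weekly pill organizer with seven hinged lids, 40 x 154 x 26 mm, lying in front of the unit; origin centre of its underside. Leave alone.
- compact: Round brushed steel mirror compact, 64 mm across, 13 mm high, lying loose on the unit's top behind the plunger; origin centre of its underside. Leave alone.
- roller: T-shaped wooden massage roller, 165 mm long (x), 80 mm wide, 36 mm high, lying to the left of the unit; origin under its handle. Leave alone.
- pump: Empty blue pump dispenser, 60 mm across, 155 mm high with its white pump head, standing to the right of the unit; origin centre of its underside; light, tips easily. Leave alone.
- hangers: Stack of four white plastic hangers lying flat, about 410 x 250 x 40 mm, far to the right; origin near its middle on the shelf. Leave alone.
- case: Black spectacles case 65 x 160 x 50 mm; origin centre of its underside. Leave alone.
- jar: White cream jar 68 mm across, 60 mm high; origin centre of its underside. Leave alone.

How it is judged (in metres and radians):
On the way, in this order (a step that is already met when the one before it is completed fails the run):
1. the plunger is pushed fully down (value of joint plunger above 0.0125 m), for 0.1 s.
2. the plunger has sprung back up (value of joint plunger below 0.002 m), for 0.1 s.
3. the dial is at the third click (value of joint dial above 1.05 rad), for 0.3 s.
At the end, for the whole second after the job is handed in: The dial stands still at the third click (joint above 1.05 rad; the click is at 1.2, the stop at 1.26), held by the fingers with more than 1 N; the plunger is up again (under 2 mm); every other thing is within 30 mm of where it began. The program ends while still holding (value of joint dial above 1.05 rad and velocity of joint dial between -0.1 and 0.1 rad/s and contact force between the fingers and unit above 1 N and value of joint plunger below 0.002 m and distance of each of organizer, compact, roller, pump, hangers, case, jar from where it was at the start of the episode below 0.03 m); the arm keeps its last pose, push and grip.
It fails at once if one of the other things on the shelf is pushed away, lifted or tipped (distance of any of organizer, compact, roller, pump, hangers, case, jar from where it was at the start of the episode above 0.03 m or angle between pump's own z axis and vertical above 0.5 rad).
It also fails if it takes over 42 s, if anything falls off the work surface, if the arm or the gripper's body presses on something with over 40 N, if the wrist force passes 120 N, or if a joint passes its speed limit or range.

## Working session

There is one attempt and no reset: what is moved stays moved. The work goes in short steps, Python scripts to look and compute and a tool call to move; the robot and the scene stay as the last step left them, time stands still between calls to the robot, and variables do not carry over. Pictures are saved under pics/ and viewed, and the job is handed in when it is done.

Besides the shell and the picture viewer there is one more tool, called after ">>>" as a command line: name --argument value ..., lists and objects as JSON in quotes. move_arm: Moves the arm, as the interface text tells. Its arguments: {"type":"object","properties":{"moves":{"type":"array"}},"required":["moves"]}

```bash
mkdir -p pics; python3 - <<'E'
from rig import manip
import cv2
for n in ("top","side"):
    cv2.imwrite(f"pics/{n}0.png",cv2.cvtColor(manip.snapshot(n),cv2.COLOR_RGB2BGR))
    p=manip.camera_params(n);print(n,p)
print(manip.state())
E
```

```text
top {'fx': 361.81456597337103, 'fy': 361.81456597337103, 'cx': 248.35579048796956, 'cy': 188.86859930238444, 'world_from_camera': array([[ 2.24123541e-02, -9.90113565e-01,  1.38465936e-01,
         4.18048317e+02],
       [-9.99723787e-01, -2.31757339e-02, -3.90308975e-03,
         2.95653903e+00],
       [ 7.07355179e-03, -1.38340212e-01, -9.90359506e-01,
         1.23161086e+03],
       [ 0.00000000e+00,  0.00000000e+00,  0.00000000e+00,
         1.00000000e+00]])}
side {'fx': 374.46113201886715, 'fy': 374.46113201886715, 'cx': 253.52667508156696, 'cy': 187.80660850998748, 'world_from_camera': array([[ 9.35996942e-01, -2.56773125e-01,  2.40784731e-01,
         2.45244813e+02],
       [-3.51937340e-01, -6.68910113e-01,  6.54751380e-01,
        -9.01758703e+02],
       [-7.05921635e-03, -6.97586427e-01, -7.16465871e-01,
         1.08673529e+03],
       [ 0.00000000e+00,  0.00000000e+00,  0.00000000e+00,
         1.00000000e+00]])}
{'t': 0.1, 'qpos': array([ 9.78703538e-01,  2.91237413e-01, -1.54040632e-01,  1.12667744e+00,
        1.29036431e-05,  1.43149248e+00]), 'joint_velocities': array([9.97202644e-04, 3.22228009e-04, 5.13131512e-04, 1.81785370e-03,
       5.96485645e-05, 1.73300180e-04]), 'tau': array([ 2.34676721e-03, -5.37979102e+01,  3.31918967e+01,  9.25547385e-03,
       -1.03630043e-04, -6.69797657e-07]), 'ee_pos': array([229.45817983, 471.78508165, 234.5865346 ]), 'orientation': array([-7.05083214e-01, -3.06100950e+00,  1.69291485e-03]), 'force': array([ 0.36948296, -1.08252527,  0.9131391 ]), 'ft_torque': array([ 0.00062249, -0.01183495,  0.00940771]), 'width': 1.0015286585002}
```

View pics/top0.png

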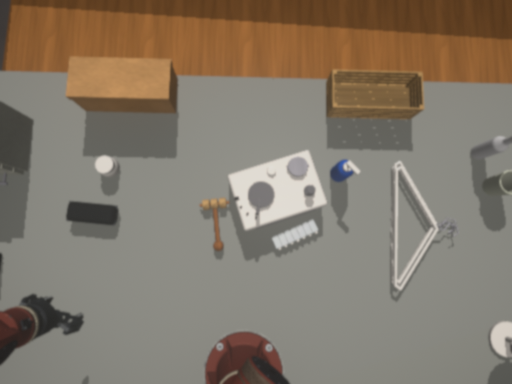

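View pics/side0.png

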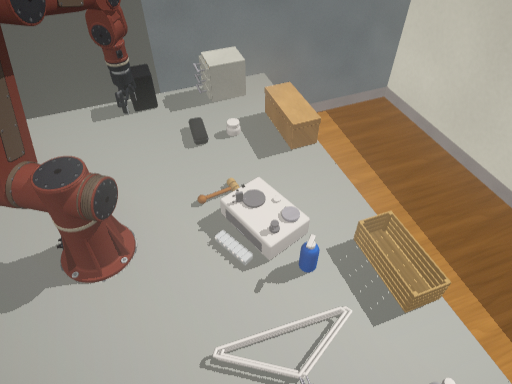

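The top view shows the unit around (277,190), with the dial at (261,195), the plunger at (309,191), the compact at (298,167) and the pump at (343,170). I'll enlarge it next.

```bash
python3 - <<'E'
import cv2
a=cv2.imread("pics/top0.png")[140:260,190:370]
cv2.imwrite("pics/top0z.png",cv2.resize(a,None,fx=4.4,fy=4.4,interpolation=cv2.INTER_CUBIC))
a=cv2.imread("pics/side0.png")[165:285,190:340]
cv2.imwrite("pics/side0z.png",cv2.resize(a,None,fx=5,fy=5,interpolation=cv2.INTER_CUBIC))
E
```

```text
(no output)
```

View pics/top0z.png

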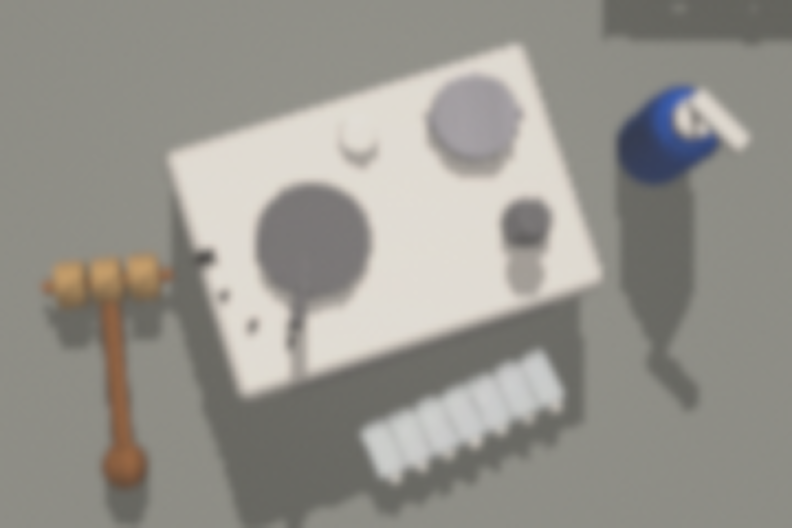

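View pics/side0z.png

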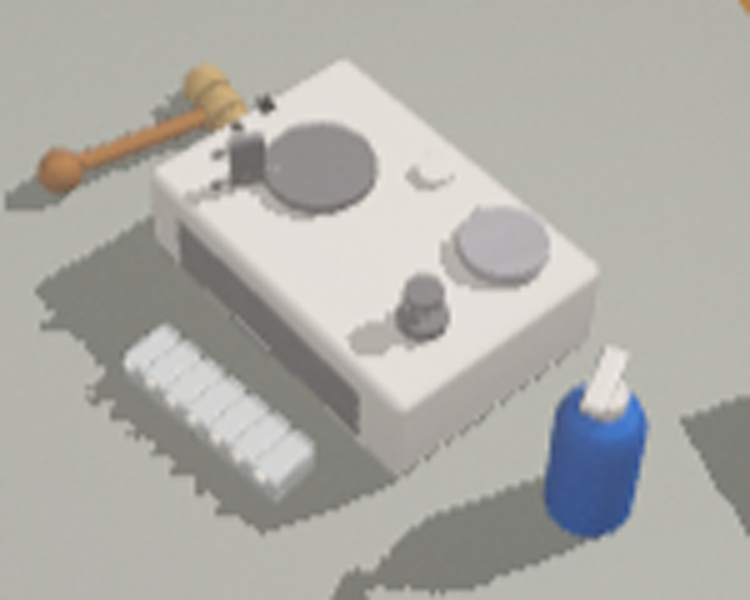

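Top zoom: the unit's top corners are at about (168,155), (520,45), (602,275) and (242,397). The dial is at (313,240), the paddle is below it at (295,320), and the longest tick is at (205,257). I'll measure these with masks.

```bash
cat > h.py <<'E'
import numpy as np,cv2
from rig import manip
def ray(P,u,v,z):
    M=P["world_from_camera"];d=M[:3,:3]@np.array([(u-P["cx"])/P["fx"],(v-P["cy"])/P["fy"],1.]);o=M[:3,3]
    return (o+d*(z-o[2])/d[2])
def proj(P,X):
    M=P["world_from_camera"];c=M[:3,:3].T@(np.array(X)-M[:3,3]);return P["fx"]*c[0]/c[2]+P["cx"],P["fy"]*c[1]/c[2]+P["cy"]
E
python3 - <<'E'
from h import *
P=manip.camera_params("top");S=manip.camera_params("side")
a=cv2.imread("pics/top0.png")
roi=np.zeros(a.shape[:2],np.uint8);roi[146:234,222:332]=255
m=((a.min(2)>185).astype(np.uint8)*255)&roi
m=cv2.morphologyEx(m,cv2.MORPH_CLOSE,np.ones((3,3)))
cs=max(cv2.findContours(m,cv2.RETR_EXTERNAL,cv2.CHAIN_APPROX_NONE)[0],key=cv2.contourArea)
pts=np.array([ray(P,u,v,90)[:2] for u,v in cs[:,0]],np.float32)
print("rect",cv2.minAreaRect(pts),cv2.boxPoints(cv2.minAreaRect(pts)))
for n,u,v,z in [("dial",313,240,100),("plng",527,219,124),("tick3",205,257,93),("compact",474,116,103),("filler",359,135,98)]:
    print(n,ray(P,190+(u+.5)/4.4-.5,140+(v+.5)/4.4-.5,z))
for n,u,v,z in [("dial",320,166,100),("plng",425,287,126),("tick3",265,104,93),("compact",503,244,103),
   ("c1",347,62,90),("c2",598,268,90),("c3",403,408,90),("c4",155,178,90)]:
    print("s",n,ray(S,190+(u+.5)/5-.5,165+(v+.5)/5-.5,z))
E
```

```text
rect ((580.599365234375, -92.52999877929688), (180.3536834716797, 269.2372741699219), 19.088260650634766) [[ 451.35724      5.1967354]
 [ 539.40436   -249.23677  ]
 [ 709.8415    -190.25673  ]
 [ 621.7944      64.17677  ]]
dial [560.3421463  -40.94217052 100.        ]
plng [ 575.70950201 -190.23730181  124.        ]
tick3 [547.08906906  36.27019646  93.        ]
compact [ 652.9925526  -155.61966314  103.        ]
filler [638.01693124 -72.99314611  98.        ]
s dial [559.50811999 -46.91271875 100.        ]
s plng [ 577.58272866 -195.43146917  126.        ]
s tick3 [545.58505319  32.70123324  93.        ]
s compact [ 650.27477517 -162.74913962  103.        ]
s c1 [620.03955642  55.5817105   90.        ]
s c2 [ 707.60746247 -196.01045841   90.        ]
s c3 [ 537.92860694 -256.1069094    90.        ]
s c4 [447.55517389  -6.694281    90.        ]
```

```bash
python3 - <<'E'
from h import *
from scipy.spatial.transform import Rotation as R
s=manip.state();M=R.from_rotvec(s["orientation"]).as_matrix();print(M.round(3))
print("y yaw",np.degrees(np.arctan2(M[1,1],M[0,1])))
P=manip.camera_params("wrist");print(P["world_from_camera"].round(2)); T=manip.camera_params("top")
print("pump head",ray(T,190+(690)/4.4,140+115/4.4,150))
E
```

```text
[[-0.899  0.437 -0.001]
 [ 0.437  0.899 -0.001]
 [ 0.    -0.001 -1.   ]]
y yaw 64.05711018256915
[[ 4.4000e-01  8.5000e-01  2.9000e-01  1.5531e+02]
 [ 9.0000e-01 -4.1000e-01 -1.4000e-01  5.1013e+02]
 [-0.0000e+00  3.3000e-01 -9.5000e-01  3.7441e+02]
 [ 0.0000e+00  0.0000e+00  0.0000e+00  1.0000e+00]]
pump head [ 646.31970516 -300.09187942  150.        ]
```

>>> move_arm --moves '[{"dx":3,"dy":-5,"dz":1,"az":3,"fingers":-1},{"dx":6,"dy":-10,"dz":2,"az":6,"fingers":-1},{"dx":9,"dy":-15,"dz":3,"az":9,"fingers":-1},{"dx":12,"dy":-20,"dz":4,"az":12,"fingers":-1},{"dx":15,"dy":-25,"dz":5,"az":15,"fingers":-1}]'

```text
invalid input at $.moves[0]: expected keys ax, ay, az, dx, dy, dz, fingers
```

>>> move_arm --moves '[{"dx":3,"dy":-5.5,"fingers":-1},{"dx":6,"dy":-11,"fingers":-1},{"dx":9,"dy":-16.5,"fingers":-1},{"dx":12,"dy":-22,"fingers":-1},{"dx":15,"dy":-27.5,"fingers":-1}]'

```text
invalid input at $.moves[0]: expected keys ax, ay, az, dx, dy, dz, fingers
```

>>> move_arm --moves '[{"dy":-4.5,"fingers":-1},{"dy":-4.5,"fingers":-1},{"dy":-4.5,"fingers":-1}]'

```text
invalid input at $.moves[0]: expected keys ax, ay, az, dx, dy, dz, fingers
```

```bash
python3 - <<'E'
from h import *
import pickle
s=manip.state();P=manip.camera_params("wrist");im=manip.snapshot("wrist")
pickle.dump(P,open("w1.pkl","wb"));cv2.imwrite("pics/w1.png",cv2.cvtColor(im,cv2.COLOR_RGB2BGR));print(s,P)
E
```

```text
{'t': 0.1, 'qpos': array([ 9.78703538e-01,  2.91237413e-01, -1.54040632e-01,  1.12667744e+00,
        1.29036431e-05,  1.43149248e+00]), 'joint_velocities': array([9.97202644e-04, 3.22228009e-04, 5.13131512e-04, 1.81785370e-03,
       5.96485645e-05, 1.73300180e-04]), 'tau': array([ 2.34676721e-03, -5.37979102e+01,  3.31918967e+01,  9.25547385e-03,
       -1.03630043e-04, -6.69797657e-07]), 'ee_pos': array([229.45817983, 471.78508165, 234.5865346 ]), 'orientation': array([-7.05083214e-01, -3.06100950e+00,  1.69291485e-03]), 'force': array([ 0.36948296, -1.08252527,  0.9131391 ]), 'ft_torque': array([ 0.00062249, -0.01183495,  0.00940771]), 'width': 1.0015286585002} {'fx': 294.72454930255725, 'fy': 294.72454930255725, 'cx': 261.58096047920844, 'cy': 191.62170662478775, 'world_from_camera': array([[ 4.38350131e-01,  8.50145321e-01,  2.91722636e-01,
         1.55313815e+02],
       [ 8.98803252e-01, -4.14123835e-01, -1.43715562e-01,
         5.10125860e+02],
       [-1.36981570e-03,  3.25198989e-01, -9.45644617e-01,
         3.74409384e+02],
       [ 0.00000000e+00,  0.00000000e+00,  0.00000000e+00,
         1.00000000e+00]])}
```

View pics/w1.png

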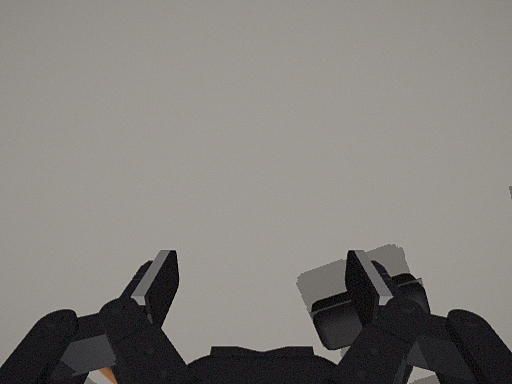

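The wrist picture shows the open fingers at the bottom and the spectacles case at (370,290). All move keys are required, so I'm re-sending with every key.

>>> move_arm --moves '[{"ax":0,"ay":0,"az":3,"dx":3,"dy":-5,"dz":1,"fingers":-1},{"ax":0,"ay":0,"az":6,"dx":6,"dy":-10,"dz":2,"fingers":-1},{"ax":0,"ay":0,"az":9,"dx":9,"dy":-15,"dz":3,"fingers":-1},{"ax":0,"ay":0,"az":12,"dx":12,"dy":-20,"dz":4,"fingers":-1},{"ax":0,"ay":0,"az":15,"dx":15,"dy":-25,"dz":5,"fingers":-1}]'

```text
t: 0.78
ee_pos: [380.3, 220.4, 285.4]
orientation: [0.297, 3.127, 0.0]
force: [1.1, 0.5, 0.5]
width: 0.002
```

>>> move_arm --moves '[{"ax":0,"ay":0,"az":0,"dx":4,"dy":-4.5,"dz":0.3,"fingers":-1},{"ax":0,"ay":0,"az":0,"dx":8,"dy":-9,"dz":0.6,"fingers":-1},{"ax":0,"ay":0,"az":0,"dx":12,"dy":-13.5,"dz":1,"fingers":-1},{"ax":0,"ay":0,"az":0,"dx":16,"dy":-18,"dz":1.3,"fingers":-1},{"ax":0,"ay":0,"az":0,"dx":20,"dy":-22.5,"dz":1.5,"fingers":-1}]'

```text
t: 1.4
ee_pos: [580.7, -4.7, 300.1]
orientation: [-0.3, -3.127, -0.0]
force: [0.4, 0.3, 0.4]
width: -0.004
```

>>> move_arm --moves '[{"ax":0,"ay":0,"az":0,"dx":1.5,"dy":-5,"dz":0,"fingers":-1},{"ax":0,"ay":0,"az":0,"dx":3,"dy":-10,"dz":0,"fingers":-1},{"ax":0,"ay":0,"az":0,"dx":3,"dy":-10,"dz":0,"fingers":-1},{"ax":0,"ay":0,"az":0,"dx":3,"dy":-10,"dz":0,"fingers":-1}]'

```text
t: 1.9
ee_pos: [609.4, -102.7, 299.7]
orientation: [-0.3, -3.126, -0.001]
force: [-0.4, 0.3, 1.4]
width: 0.002
```

```bash
python3 - <<'E'
from h import *
import pickle
s=manip.state();P=manip.camera_params("wrist");im=manip.snapshot("wrist")
pickle.dump(P,open("w1.pkl","wb"));cv2.imwrite("pics/w2.png",cv2.cvtColor(im,cv2.COLOR_RGB2BGR));print(s)
E
```

```text
{'t': 1.9, 'qpos': array([-2.85357553e-01,  4.55710802e-01,  2.59849040e-01,  1.37591995e+00,
        3.49923656e-04, -9.38977755e-02]), 'joint_velocities': array([ 0.0247442 , -0.01451713, -0.00809366,  0.00133517, -0.00038546,
        0.0010083 ]), 'tau': array([-1.74851865e+00, -6.50504279e+01,  3.48219824e+01, -9.80087556e-02,
       -9.05419048e-02, -3.33255879e-02]), 'ee_pos': array([ 609.37601575, -102.6799128 ,  299.72373891]), 'orientation': array([-3.00199244e-01, -3.12631077e+00, -8.31323836e-04]), 'force': array([-0.36807528,  0.31311668,  1.42437531]), 'ft_torque': array([ 0.00036574,  0.02222953, -0.03064649]), 'width': 0.002192553267283052}
```

View pics/w2.png

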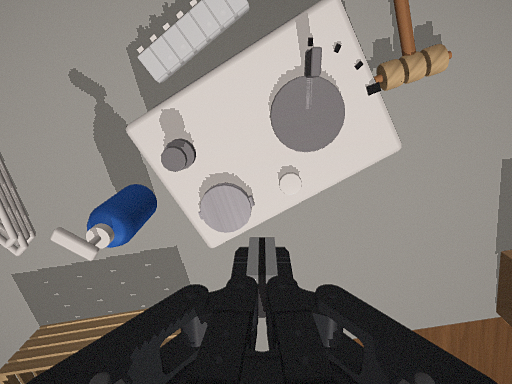

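The wrist view shows the dial centre near (308,115), the paddle at (313,62), the plunger at (178,155) and the third tick at (374,89). Zooming in.

```bash
python3 - <<'E'
import cv2
a=cv2.imread("pics/w2.png")
cv2.imwrite("pics/w2a.png",cv2.resize(a[125:185,145:210],None,fx=9,fy=9,interpolation=cv2.INTER_CUBIC))
cv2.imwrite("pics/w2b.png",cv2.resize(a[20:165,255:400],None,fx=4,fy=4,interpolation=cv2.INTER_CUBIC))
E
```

```text
(no output)
```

View pics/w2a.png

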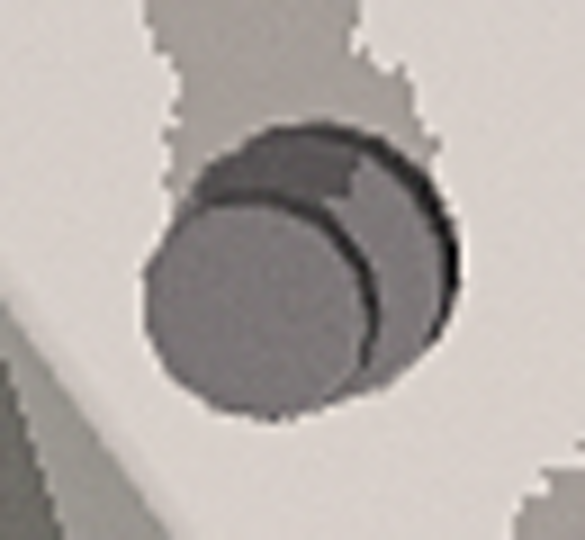

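View pics/w2b.png

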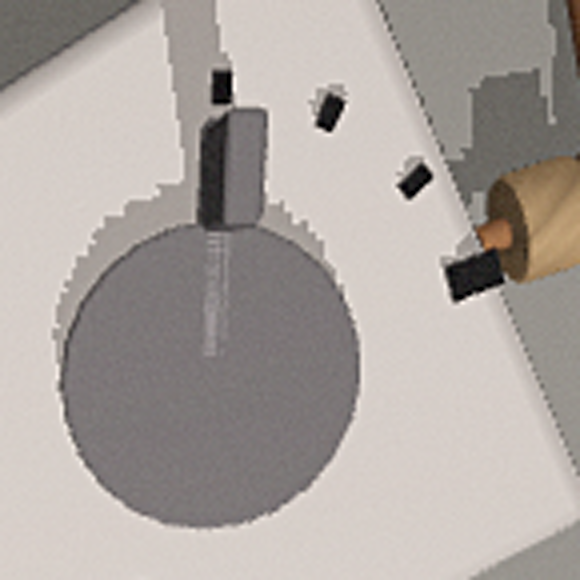

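Zooms: the plunger head's top centre is at (256,307)/9 and the dial centre at (211,375)/4. The paddle's top face is at (246,167)/4 and tick 3 at (474,275)/4.

```bash
python3 - <<'E'
from h import *
import pickle
P=pickle.load(open("w1.pkl","rb"))
f=lambda u,v,k,ou,ov:(ou+(u+.5)/k-.5,ov+(v+.5)/k-.5)
q={}
for n,a,z in [("plng",(256,307,9,145,125),126),("dial",(211,375,4,255,20),100),("padtop",(246,167,4,255,20),136),("tick0",(222,86,4,255,20),93),("tick3",(474,275,4,255,20),93)]:
    q[n]=ray(P,*f(*a),z);print(n,q[n].round(1))
d=q["dial"]
for k in("padtop","tick0","tick3"):
    e=q[k]-d;print(k,np.degrees(np.arctan2(e[1],e[0])),np.hypot(*e[:2]))
v=q["dial"]-q["plng"];print("yaw",np.degrees(np.arctan2(v[1],v[0])-np.arctan2(150,35)),np.hypot(*v[:2]),np.hypot(150,35))
# pump etc
for n,u,v,z in [("pumpbody",130,210,100),("pumphead",75,240,150),("compact",227,208,103)]: print(n,ray(P,u,v,z).round(0))
E
```

```text
plng [ 578.5 -192.7  126. ]
dial [561.8 -39.6 100. ]
padtop [512.6 -29.6 136. ]
tick0 [489.6 -25.3  93. ]
tick3 [549.8  36.8  93. ]
padtop 168.47534417618743 50.20514239160397
tick0 168.79378994777366 73.56945517800726
tick3 98.92885219091566 77.33130386399927
yaw 19.364286321276307 154.01428071666436 154.02921800749363
pumpbody [ 635. -273.  100.]
pumphead [ 642. -316.  150.]
compact [ 654. -153.  103.]
```

>>> move_arm --moves '[{"ax":0,"ay":0,"az":0,"dx":-1.5,"dy":-4.5,"dz":-3,"fingers":-1},{"ax":0,"ay":0,"az":0,"dx":-3.1,"dy":-9,"dz":-6,"fingers":-1},{"ax":0,"ay":0,"az":0,"dx":-3.1,"dy":-9,"dz":-10,"fingers":-1},{"ax":0,"ay":0,"az":0,"dx":-3.1,"dy":-9,"dz":-14,"fingers":-1},{"ax":0,"ay":0,"az":0,"dx":-3.1,"dy":-9,"dz":-14,"fingers":-1}]'

```text
t: 2.58
ee_pos: [576.7, -190.8, 158.0]
orientation: [-0.297, -3.122, -0.003]
force: [0.6, -0.3, 0.7]
width: 0.002
```

```bash
python3 - <<'E'
from h import *
s=manip.state();print(s["ee_pos"],s["force"])
a=cv2.cvtColor(manip.snapshot("side"),cv2.COLOR_RGB2BGR)[145:285,190:340]
cv2.imwrite("pics/s3.png",cv2.resize(a,None,fx=4,fy=4,interpolation=cv2.INTER_CUBIC))
E
```

```text
[ 576.71162604 -190.77386119  157.97494385] [ 0.64130191 -0.31834092  0.71642845]
```

View pics/s3.png

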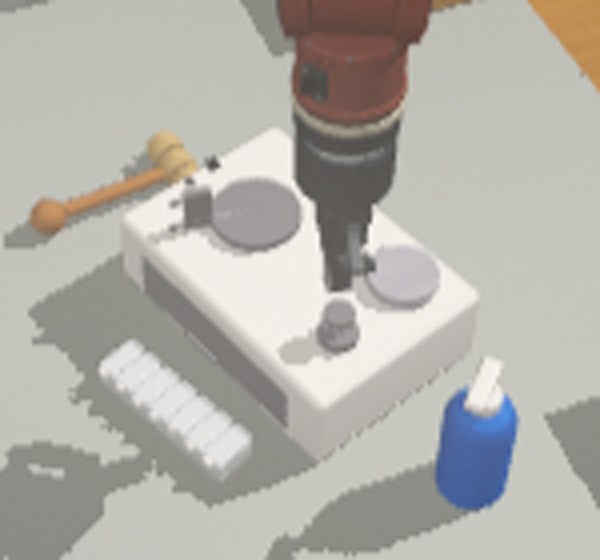

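The fingertip sits at (340,285) in the crop, just above the plunger head at (338,312). Pressing down in steps.

>>> move_arm --moves '[{"ax":0,"ay":0,"az":0,"dx":0.1,"dy":-0.2,"dz":-0.7,"fingers":-1},{"ax":0,"ay":0,"az":0,"dx":0.1,"dy":-0.2,"dz":-1.2,"fingers":-1},{"ax":0,"ay":0,"az":0,"dx":0.1,"dy":-0.2,"dz":-1.6,"fingers":-1},{"ax":0,"ay":0,"az":0,"dx":0.1,"dy":-0.2,"dz":-1.9,"fingers":-1},{"ax":0,"ay":0,"az":0,"dx":0.1,"dy":-0.2,"dz":-1.9,"fingers":-1}]'

```text
t: 3.25
ee_pos: [579.6, -194.9, 140.9]
orientation: [-0.3, -3.127, -0.0]
force: [0.4, 0.2, 0.5]
width: -0.0
```

>>> move_arm --moves '[{"ax":0,"ay":0,"az":0,"dx":0,"dy":0,"dz":-0.2,"fingers":-1},{"ax":0,"ay":0,"az":0,"dx":0,"dy":0,"dz":-0.2,"fingers":-1}]'

```text
t: 3.5
ee_pos: [579.6, -194.9, 139.0]
orientation: [-0.3, -3.127, -0.0]
force: [0.5, 0.3, -0.1]
width: 0.004
```

```bash
python3 - <<'E'
from h import *
s=manip.state();print(s["ee_pos"],s["force"])
a=cv2.cvtColor(manip.snapshot("side"),cv2.COLOR_RGB2BGR)[185:265,230:320]
cv2.imwrite("pics/s4.png",cv2.resize(a,None,fx=7,fy=7,interpolation=cv2.INTER_CUBIC))
b=cv2.cvtColor(manip.snapshot("wrist"),cv2.COLOR_RGB2BGR);cv2.imwrite("pics/w4.png",b)
E
```

```text
[ 579.58822449 -194.92802945  139.01839942] [ 0.53567498  0.28199069 -0.14060966]
```

View pics/s4.png

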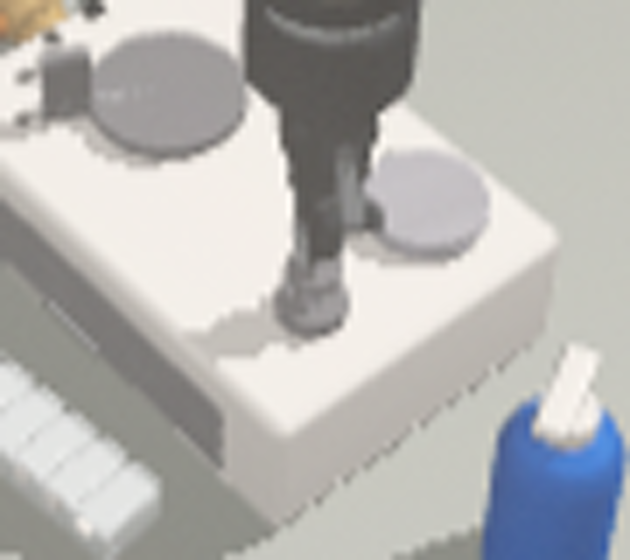

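View pics/w4.png

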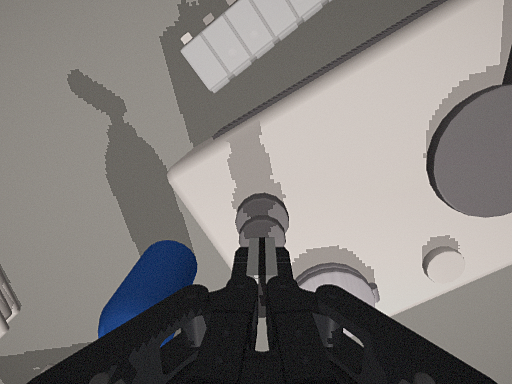

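The tips are still above the head, centred on it at column 262. Continuing down until there is contact force.

>>> move_arm --moves '[{"ax":0,"ay":0,"az":0,"dx":0,"dy":0,"dz":-0.3,"fingers":-1},{"ax":0,"ay":0,"az":0,"dx":0,"dy":0,"dz":-0.5,"fingers":-1},{"ax":0,"ay":0,"az":0,"dx":0,"dy":0,"dz":-0.5,"fingers":-1}]'

```text
t: 3.98
ee_pos: [579.5, -194.8, 133.8]
orientation: [-0.299, -3.127, -0.0]
force: [-0.2, -0.9, -0.3]
width: 0.0
```

```bash
python3 - <<'E'
from h import *
s=manip.state();print(s["ee_pos"],s["force"],s["tau"])
P=manip.camera_params("wrist")
for z in (25,12,6):print(z,proj(P,s["ee_pos"]-[0,0,z]))
print(proj(P,[578.5,-192.7,126]),proj(P,[578.5,-192.7,112]))
a=cv2.cvtColor(manip.snapshot("side"),cv2.COLOR_RGB2BGR)[185:265,230:320]
b=cv2.cvtColor(manip.snapshot("wrist"),cv2.COLOR_RGB2BGR)[170:270,200:330]
cv2.imwrite("pics/s5.png",np.hstack([cv2.resize(a,(450,400),interpolation=cv2.INTER_CUBIC),cv2.resize(b,(350,400),interpolation=cv2.INTER_CUBIC)]))
E
```

```text
[ 579.51938314 -194.83367608  133.83811806] [-0.16456653 -0.8987978  -0.32512725] [-6.26938156e-03 -6.69259357e+01  3.12245142e+01 -6.27309945e-02
 -5.68150554e-04  2.70603209e-06]
25 (np.float64(259.03949127717704), np.float64(231.7667850947828))
12 (np.float64(258.85815835571975), np.float64(241.9600395274845))
6 (np.float64(258.7653444850924), np.float64(247.1773789415617))
(np.float64(262.1570995898051), np.float64(243.32789792142415)) (np.float64(262.1126438844536), np.float64(232.0386210423379))
```

View pics/s5.png

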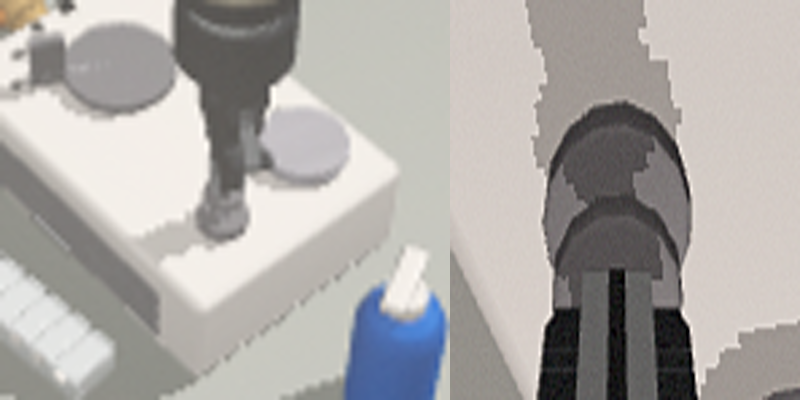

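The head has not moved: the gap between head and collar is still visible and the tips cast a shadow on it. The tips evidently reach less far than nominal, so I'm continuing slowly.

>>> move_arm --moves '[{"ax":0,"ay":0,"az":0,"dx":0,"dy":0,"dz":-0.3,"fingers":-1},{"ax":0,"ay":0,"az":0,"dx":0,"dy":0,"dz":-0.5,"fingers":-1},{"ax":0,"ay":0,"az":0,"dx":0,"dy":0,"dz":-0.5,"fingers":-1}]'

```text
t: 4.45
ee_pos: [579.7, -194.9, 129.1]
orientation: [0.3, 3.127, 0.0]
force: [0.4, 0.8, 1.4]
width: -0.0
```

>>> move_arm --moves '[{"ax":0,"ay":0,"az":0,"dx":0,"dy":0,"dz":-0.3,"fingers":-1},{"ax":0,"ay":0,"az":0,"dx":0,"dy":0,"dz":-0.5,"fingers":-1},{"ax":0,"ay":0,"az":0,"dx":0,"dy":0,"dz":-0.5,"fingers":-1}]'

```text
t: 4.82
ee_pos: [579.7, -194.9, 124.1]
orientation: [0.3, 3.127, -0.0]
force: [-1.1, -0.2, 4.4]
width: -0.001
```

```bash
python3 - <<'E'
from h import *
s=manip.state();print(s["ee_pos"],s["force"],s["tau"])
a=cv2.cvtColor(manip.snapshot("side"),cv2.COLOR_RGB2BGR)[185:265,230:320]
b=cv2.cvtColor(manip.snapshot("wrist"),cv2.COLOR_RGB2BGR)[170:270,200:330]
cv2.imwrite("pics/s6.png",np.hstack([cv2.resize(a,(450,400),interpolation=cv2.INTER_CUBIC),cv2.resize(b,(350,400),interpolation=cv2.INTER_CUBIC)]))
E
```

```text
[ 579.74406302 -194.94755697  124.08358489] [-1.0957251  -0.19779448  4.38782995] [-4.92729549e-02 -6.47906828e+01  2.98608220e+01 -3.28384191e-01
 -2.15862296e-03  5.73992511e-04]
```

View pics/s6.png

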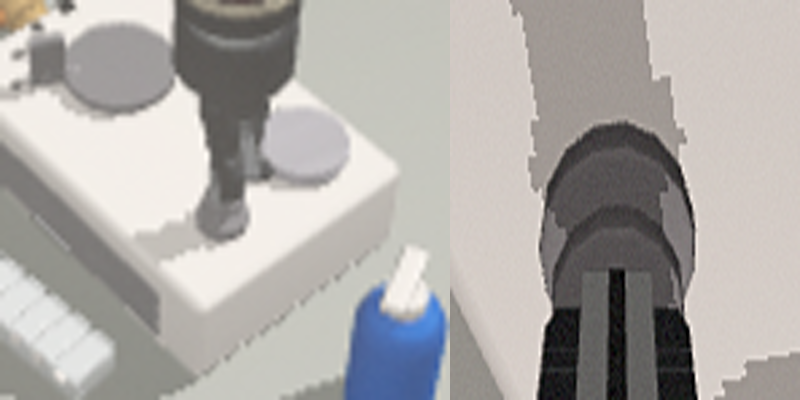

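The force is now 4.4 N and the head is moving down, so contact began at TCP z of about 130 and full stroke should be at about 117.

>>> move_arm --moves '[{"ax":0,"ay":0,"az":0,"dx":0,"dy":0,"dz":-0.3,"fingers":-1},{"ax":0,"ay":0,"az":0,"dx":0,"dy":0,"dz":-0.6,"fingers":-1},{"ax":0,"ay":0,"az":0,"dx":0,"dy":0,"dz":-0.6,"fingers":-1}]'

```text
t: 5.3
ee_pos: [579.8, -195.0, 118.0]
orientation: [0.299, 3.127, -0.0]
force: [-0.8, -0.6, 6.9]
width: -0.001
```

>>> move_arm --moves '[{"ax":0,"ay":0,"az":0,"dx":0,"dy":0,"dz":-0.1,"fingers":-1},{"ax":0,"ay":0,"az":0,"dx":0,"dy":0,"dz":-0.1,"fingers":-1},{"ax":0,"ay":0,"az":0,"dx":0,"dy":0,"dz":-0.2,"fingers":-1},{"ax":0,"ay":0,"az":0,"dx":0,"dy":0,"dz":-0.2,"fingers":-1}]'

```text
t: 5.8
ee_pos: [579.8, -195.0, 116.2]
orientation: [0.3, 3.127, -0.0]
force: [-0.6, 0.5, 6.9]
width: -0.0
```

>>> move_arm --moves '[{"ax":0,"ay":0,"az":0,"dx":0,"dy":0,"dz":-0.1,"fingers":-1},{"ax":0,"ay":0,"az":0,"dx":0,"dy":0,"dz":-0.1,"fingers":-1}]'

```text
t: 6.05
ee_pos: [579.9, -195.0, 115.8]
orientation: [0.299, 3.127, -0.0]
force: [-3.1, 2.2, 11.6]
width: -0.001
```

>>> move_arm --moves '[{"ax":0,"ay":0,"az":0,"dx":0,"dy":0,"dz":-0.1,"fingers":-1},{"ax":0,"ay":0,"az":0,"dx":0,"dy":0,"dz":-0.1,"fingers":-1}]'

```text
t: 6.3
ee_pos: [579.9, -195.0, 115.7]
orientation: [0.299, 3.126, -0.001]
force: [-5.9, 2.5, 20.0]
width: -0.003
```

Firm stop: z is steady at 115.7 while the force rises to 20 N. Now releasing, slowly at first.

>>> move_arm --moves '[{"ax":0,"ay":0,"az":0,"dx":0,"dy":0,"dz":0.6,"fingers":-1},{"ax":0,"ay":0,"az":0,"dx":0,"dy":0,"dz":1.5,"fingers":-1},{"ax":0,"ay":0,"az":0,"dx":0,"dy":0,"dz":4,"fingers":-1},{"ax":0,"ay":0,"az":0,"dx":0,"dy":0,"dz":7,"fingers":-1},{"ax":0,"ay":0,"az":0,"dx":0,"dy":0,"dz":7,"fingers":-1}]'

```text
t: 6.92
ee_pos: [580.8, -195.4, 186.0]
orientation: [0.299, 3.124, -0.002]
force: [-0.3, -0.3, -0.5]
width: 0.001
```

```bash
python3 - <<'E'
from h import *
s=manip.state();print(s["ee_pos"],s["force"])
a=cv2.cvtColor(manip.snapshot("side"),cv2.COLOR_RGB2BGR)[165:285,190:340]
cv2.imwrite("pics/s7.png",cv2.resize(a,None,fx=5,fy=5,interpolation=cv2.INTER_CUBIC))
E
```

```text
[ 580.81949499 -195.42469949  186.01170981] [-0.30854014 -0.31639422 -0.49426391]
```

View pics/s7.png

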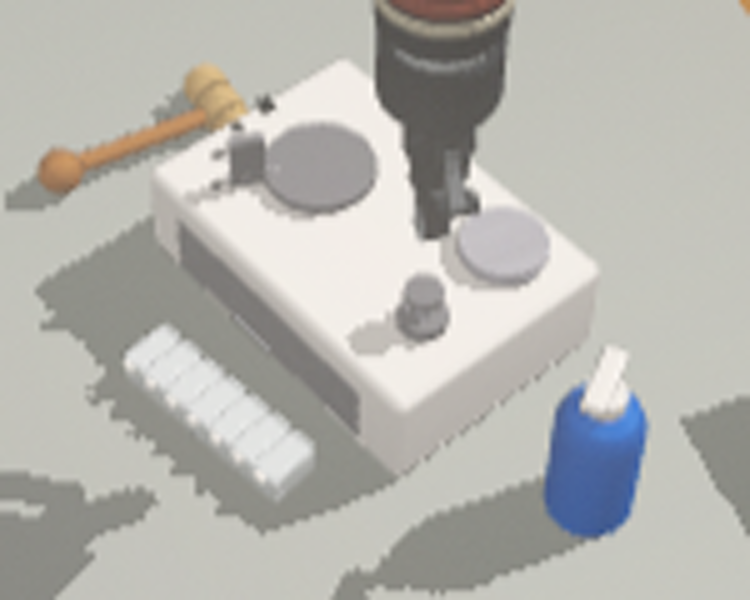

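The plunger is back up, with its head at (425,287) in the same crop as at the start, and everything else is unmoved. Next, above the paddle with the fingers part open.

>>> move_arm --moves '[{"ax":0,"ay":0,"az":0,"dx":-2,"dy":5,"dz":0,"fingers":-0.3},{"ax":0,"ay":0,"az":0,"dx":-4,"dy":10,"dz":0,"fingers":-0.3},{"ax":0,"ay":0,"az":0,"dx":-6,"dy":15,"dz":0,"fingers":-0.3},{"ax":0,"ay":0,"az":0,"dx":-7,"dy":16.6,"dz":0,"fingers":-0.3},{"ax":0,"ay":0,"az":0,"dx":-7,"dy":16.6,"dz":0,"fingers":-0.3}]'

```text
t: 7.6
ee_pos: [508.9, -28.2, 183.5]
orientation: [-0.297, -3.126, 0.0]
force: [0.5, -0.8, -0.1]
width: 0.347
```

```bash
python3 - <<'E'
from h import *
from scipy.spatial.transform import Rotation as R
s=manip.state();print(s["ee_pos"],s["force"],s["width"]);M=R.from_rotvec(s["orientation"]).as_matrix();print(np.degrees(np.arctan2(M[1,1],M[0,1])))
cv2.imwrite("pics/w8.png",cv2.cvtColor(manip.snapshot("wrist"),cv2.COLOR_RGB2BGR))
E
```

```text
[508.92909597 -28.23191684 183.53467139] [ 0.47990626 -0.76607791 -0.1411114 ] 0.34689109236885324
79.14899629816743
```

View pics/w8.png

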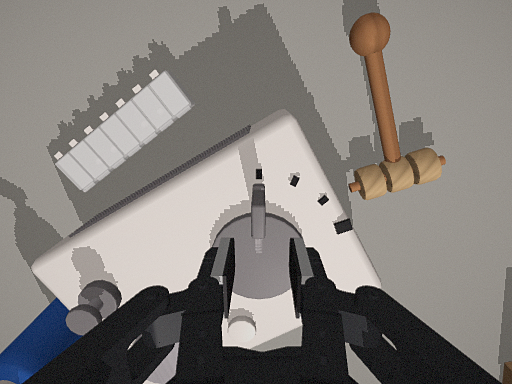

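The paddle, at (258,210), lies centrally between the pads at columns 228 and 297. Descending.

>>> move_arm --moves '[{"ax":0,"ay":0,"az":0,"dx":0.1,"dy":0,"dz":-3,"fingers":-0.3},{"ax":0,"ay":0,"az":0,"dx":0.1,"dy":0,"dz":-4.5,"fingers":-0.3},{"ax":0,"ay":0,"az":0,"dx":0.1,"dy":0,"dz":-5.5,"fingers":-0.3},{"ax":0,"ay":0,"az":0,"dx":0.1,"dy":0,"dz":-5.5,"fingers":-0.3}]'

```text
t: 8.15
ee_pos: [510.5, -29.2, 128.6]
orientation: [-0.3, -3.126, -0.0]
force: [-0.4, 0.2, -0.4]
width: 0.353
```

```bash
python3 - <<'E'
from h import *
s=manip.state();print(s["ee_pos"],s["force"],s["width"])
a=cv2.cvtColor(manip.snapshot("side"),cv2.COLOR_RGB2BGR)[145:245,180:300]
cv2.imwrite("pics/s9.png",cv2.resize(a,None,fx=5,fy=5,interpolation=cv2.INTER_CUBIC))
cv2.imwrite("pics/w9.png",cv2.cvtColor(manip.snapshot("wrist"),cv2.COLOR_RGB2BGR))
E
```

```text
[510.49599379 -29.24023543 128.60694458] [-0.38091148  0.1775158  -0.43624453] 0.3529198072601564
```

View pics/w9.png

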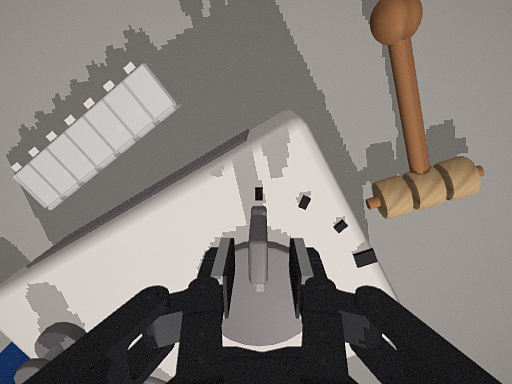

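View pics/s9.png

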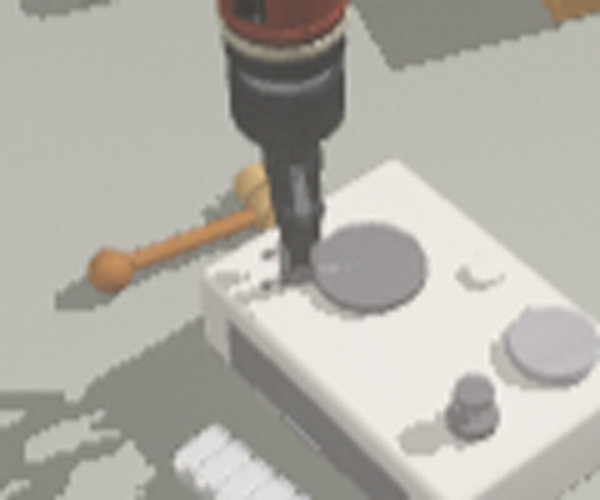

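The paddle is between the pads. Going lower.

>>> move_arm --moves '[{"ax":0,"ay":0,"az":0,"dx":0,"dy":0,"dz":-0.6,"fingers":-0.4},{"ax":0,"ay":0,"az":0,"dx":0,"dy":0,"dz":-1.2,"fingers":-0.4},{"ax":0,"ay":0,"az":0,"dx":0,"dy":0,"dz":-1.7,"fingers":-0.4},{"ax":0,"ay":0,"az":0,"dx":0,"dy":0,"dz":-1.7,"fingers":-0.4}]'

```text
t: 8.75
ee_pos: [510.3, -28.8, 111.7]
orientation: [-0.299, -3.126, -0.0]
force: [-0.1, 0.6, -0.5]
width: 0.3
```

```bash
python3 - <<'E'
from h import *
s=manip.state();print(s["ee_pos"],s["force"],s["width"])
e=s["ee_pos"];g=s["width"]*85;play=(g-10)/2;D=np.array([561.5,-40.3])
print("play",play)
for off in (0,play):
  for a in (0,.2,.4,.6,.8,1.0,1.2):
    ph=np.radians(168.9)-a; p=D+52*np.array([np.cos(ph),np.sin(ph)])+off*np.array([np.sin(ph),-np.cos(ph)])
    print(a,"d cm",((p-e[:2])/10).round(2),"az",round(-np.degrees(a),1))
cv2.imwrite("pics/w10.png",cv2.cvtColor(manip.snapshot("wrist"),cv2.COLOR_RGB2BGR))
E
```

```text
[510.32367995 -28.81790799 111.65248195] [-0.12804612  0.63702296 -0.53551029] 0.3001643787507753
play 7.75698609690795
0 d cm [ 0.01 -0.15] az -0.0
0.2 d cm [0.32 0.85] az -11.5
0.4 d cm [0.81 1.76] az -22.9
0.6 d cm [1.47 2.56] az -34.4
0.8 d cm [2.28 3.21] az -45.8
1.0 d cm [3.2  3.69] az -57.3
1.2 d cm [4.2  3.97] az -68.8
0 d cm [0.16 0.61] az -0.0
0.2 d cm [0.61 1.56] az -11.5
0.4 d cm [1.24 2.4 ] az -22.9
0.6 d cm [2.02 3.1 ] az -34.4
0.8 d cm [2.93 3.63] az -45.8
1.0 d cm [3.92 3.97] az -57.3
1.2 d cm [4.97 4.11] az -68.8
```

View pics/w10.png

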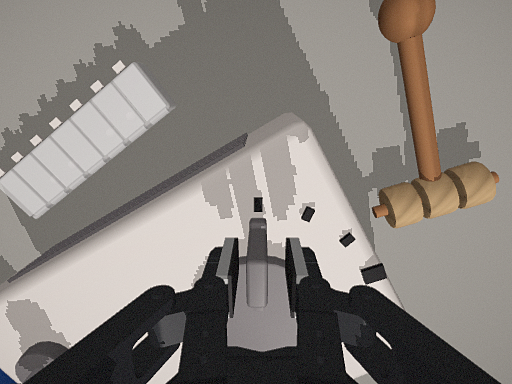

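>>> move_arm --moves '[{"ax":0,"ay":0,"az":0,"dx":0.16,"dy":0.6,"dz":0,"fingers":-0.4},{"ax":0,"ay":0,"az":-6,"dx":0.38,"dy":1.1,"dz":0,"fingers":-0.4},{"ax":0,"ay":0,"az":-11.5,"dx":0.6,"dy":1.55,"dz":0,"fingers":-0.4},{"ax":0,"ay":0,"az":-17,"dx":0.9,"dy":2,"dz":0,"fingers":-0.4},{"ax":0,"ay":0,"az":-23,"dx":1.25,"dy":2.4,"dz":0,"fingers":-0.4}]'

```text
t: 9.43
ee_pos: [523.2, -5.1, 112.2]
orientation: [0.922, 3.003, -0.002]
force: [-1.3, -4.9, -0.7]
width: 0.303
```

```bash
python3 - <<'E'
from h import *
s=manip.state();print(s["ee_pos"],s["force"],s["width"])
cv2.imwrite("pics/w11.png",cv2.cvtColor(manip.snapshot("wrist"),cv2.COLOR_RGB2BGR))
E
```

```text
[523.22847468  -5.12881938 112.21226225] [-1.31727115 -4.91866227 -0.74249403] 0.30261688095878014
```

View pics/w11.png

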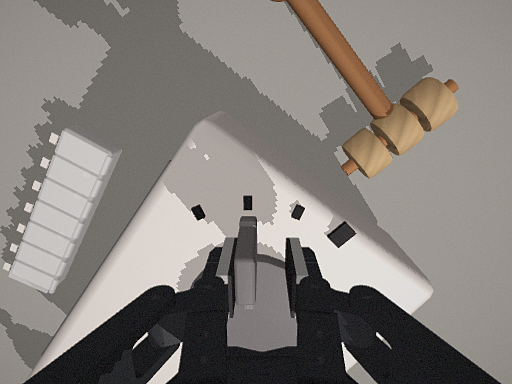

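The paddle points at the first tick, (248,202), and rests on the trailing pad with a return push of about 5 N. Continuing.

>>> move_arm --moves '[{"ax":0,"ay":0,"az":-6,"dx":0.37,"dy":0.37,"dz":0,"fingers":-0.4},{"ax":0,"ay":0,"az":-11.5,"dx":0.78,"dy":0.7,"dz":0,"fingers":-0.4},{"ax":0,"ay":0,"az":-17,"dx":1.22,"dy":1,"dz":0,"fingers":-0.4},{"ax":0,"ay":0,"az":-23,"dx":1.69,"dy":1.23,"dz":0,"fingers":-0.4}]'

```text
t: 9.98
ee_pos: [539.9, 7.1, 112.2]
orientation: [1.5, 2.76, -0.002]
force: [-2.4, -5.2, 0.5]
width: 0.301
```

>>> move_arm --moves '[{"ax":0,"ay":0,"az":-6,"dx":0.48,"dy":0.19,"dz":0,"fingers":-0.4},{"ax":0,"ay":0,"az":-11.5,"dx":0.98,"dy":0.34,"dz":0,"fingers":-0.4},{"ax":0,"ay":0,"az":-17,"dx":1.5,"dy":0.43,"dz":0,"fingers":-0.4},{"ax":0,"ay":0,"az":-23,"dx":2.04,"dy":0.48,"dz":0,"fingers":-0.4},{"ax":0,"ay":0,"az":-23,"dx":2.04,"dy":0.48,"dz":0,"fingers":-0.4}]'

```text
t: 10.6
ee_pos: [559.7, 12.0, 112.0]
orientation: [-2.016, -2.409, 0.003]
force: [-4.9, -4.8, 1.4]
width: 0.303
```

```bash
python3 - <<'E'
from h import *
s=manip.state();print(s["ee_pos"],s["force"],s["width"],s["qpos"])
import pickle;pickle.dump(manip.camera_params("wrist"),open("w12.pkl","wb"))
cv2.imwrite("pics/w12.png",cv2.cvtColor(manip.snapshot("wrist"),cv2.COLOR_RGB2BGR))
E
```

```text
[559.7204302   12.02830658 111.9659826 ] [-4.94972142 -4.81778017  1.43934144] 0.30339583894356625 [-1.08527437e-01  4.53991436e-01 -2.51725918e-01  8.66697896e-01
 -9.88789344e-04  1.28508109e+00]
```

View pics/w12.png

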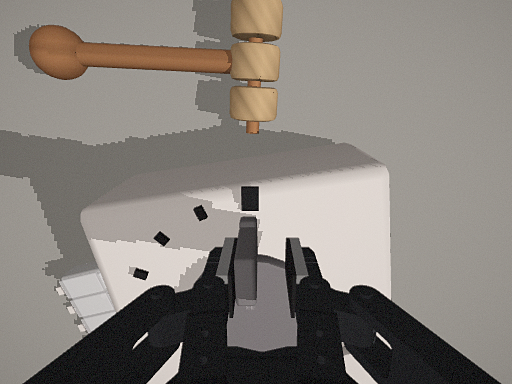

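The paddle now points at the longest tick, (250,198). I'll check the angle and the rest of the scene, with a short dwell.

>>> move_arm --moves '[{"ax":0,"ay":0,"az":0,"dx":0.1,"dy":0,"dz":0,"fingers":-0.4},{"ax":0,"ay":0,"az":0,"dx":0.1,"dy":0,"dz":0,"fingers":-0.4},{"ax":0,"ay":0,"az":0,"dx":0.1,"dy":0,"dz":0,"fingers":-0.4},{"ax":0,"ay":0,"az":0,"dx":0.1,"dy":0,"dz":0,"fingers":-0.4}]'

```text
t: 11.15
ee_pos: [560.2, 12.1, 112.0]
orientation: [-2.013, -2.41, 0.003]
force: [-5.1, -2.3, 3.9]
width: 0.298
```

```bash
python3 - <<'E'
from h import *
s=manip.state();e=s["ee_pos"];print(e,s["force"],s["width"],abs(s["joint_velocities"]).max())
D=np.array([561.5,-40.3]);r=e[:2]-D
play=(s["width"]*85-10)/2
print("angle est",np.radians(168.9)-np.arctan2(r[1],r[0])-play/52)
P=manip.camera_params("wrist");w=cv2.cvtColor(manip.snapshot("wrist"),cv2.COLOR_RGB2BGR)
for a in (1.0,1.1,1.2,1.26):
    ph=np.radians(168.9)-a
    print(a,[np.round(proj(P,[*(D+R*np.array([np.cos(ph),np.sin(ph)])),136]),1) for R in(63,)])
cv2.imwrite("pics/w13.png",cv2.resize(w[180:320,190:320],None,fx=4,fy=4,interpolation=cv2.INTER_CUBIC))
a=cv2.cvtColor(manip.snapshot("side"),cv2.COLOR_RGB2BGR)[165:285,190:340]
cv2.imwrite("pics/s13.png",cv2.resize(a,None,fx=5,fy=5,interpolation=cv2.INTER_CUBIC))
E
```

```text
[560.18762726  12.14556787 111.99638285] [-5.0899624  -2.27138963  3.85242068] 0.2979145180802144 0.0014980002510949248
angle est 1.2047124993140088
1.0 [array([213.3, 265.3])]
1.1 [array([226.9, 263.5])]
1.2 [array([240.7, 262.9])]
1.26 [array([249.1, 263.2])]
```

View pics/w13.png

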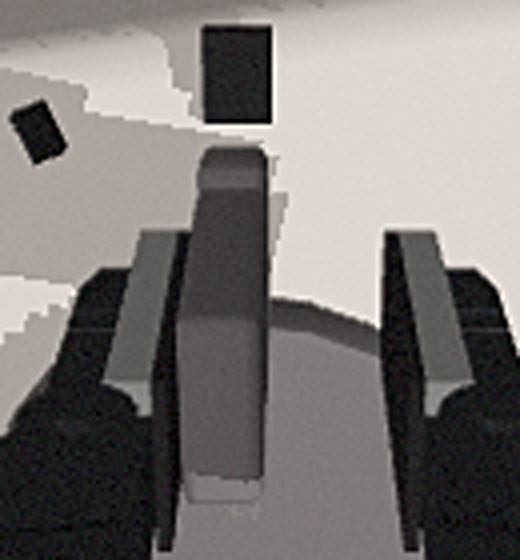

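View pics/s13.png

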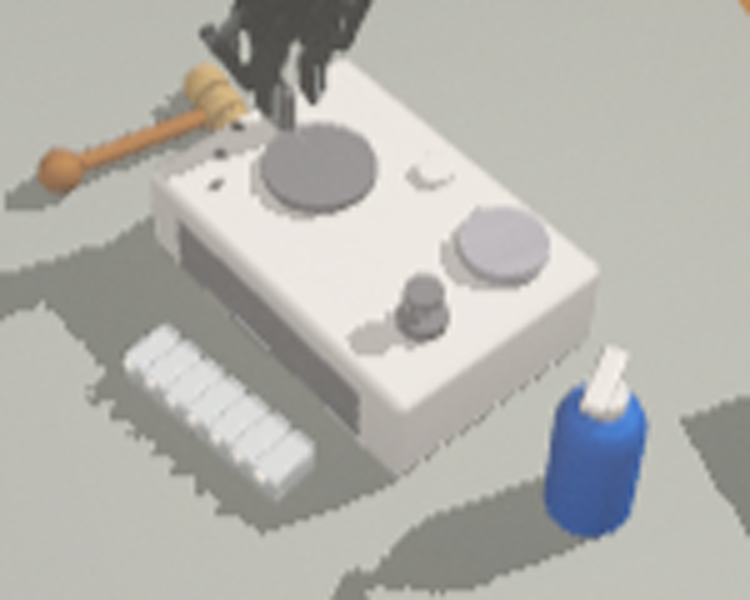

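The paddle's outer top edge is at about (245,260) px, which corresponds to roughly 1.2 rad. The push is steady at about 5 N, the plunger is up at its starting pixel (425,287), and the other things are unmoved. Handing in.

```bash
python3 - <<'E'
from h import *
print(manip.state()["force"]);print(manip.sign_off())
E
```

```text
[-5.84223147 -3.48679078  2.00184058]
the job is handed in; nothing more can be done
None
```

I pushed the reset plunger down to its firm stop and released it. Then I turned the dial to the third click and handed the job in while still holding it there, at about 11.3 s of the 42 s allowed. The sign-off gave no verdict.

- **Plunger:** at the bottom the tool stopped moving while the force rose to 20 N. Later side pictures show the head back at its starting pixel.
- **Dial:** I straddled the paddle with part-open fingers and pushed with the trailing finger rather than pinching. The tool pose gives a dial angle of about 1.20 rad, and the wrist picture shows the paddle in line with the longest tick. The fingers felt a steady return push of about 5–6 N with the arm at rest.
- **Other things:** in the last side picture the organizer, compact, roller and pump are where they began. I did not re-check the hangers, case and jar, but the arm felt no contact near them.

**Disagreement:** the shut fingertips touched the plunger only about 4 mm ahead of the TCP, not the stated 25 mm. I found the plunger's top and bottom by force instead.

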